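# Unload a cured dental model from the curing cabinet

## Task

Take the cured dental model out of the small white curing cabinet: swing the door wide open by its handle, at least about square to the cabinet, then pull the tray all the way out, and set the model teeth up and centred on the brown fibreboard block. Leave the door open and the tray out, do not pull the tray against a door that is still in its way, set the model down gently, and leave the other things on the table where they are.

Things in the scene. Friction and masses are not known exactly. Their poses are not given: they have to be found in the camera images.
- cabinet: low white curing cabinet, fixed to the table: body 165 deep x 210 wide x 105 high. Origin on the table under the middle of the body's front edge (hinge plane); +x goes into the cabinet, +y along its front towards the hinge (left as seen from the robot), z up. The roof begins at x = +8. The hollow door covers x = -55 to 0 when shut.
- door (a joint): door angle, rad: 0 shut, grows as the free (-y) end swings out towards -x and round to +y, stop at 2.0. It has light hinge friction (under 0.1 N m), no latch and no spring, and stays where it is left. It may start up to 0.1 rad ajar.
- door_hinge (a point): point on the vertical hinge axis, 75 above the table, at the left front corner of the cabinet's body (cabinet frame x 0, y +105). The door is 210 wide, 55 deep, its top 105 above the table.
- door_handle (a point): steel D handle near the free end of the door. Point: middle of its vertical bar, diameter 12, 33 to 103 above the table, axis 35 off the door's face; with the door shut it is 90 towards cabinet -x and 170 towards -y from the hinge axis. Axes turn with the door, equal the cabinet's at door = 0. Thin stays join the bar to the door 8 from each end.
- tray (a joint): how far the aluminium tray is pulled out towards the cabinet's -x, m: 0 home, 0.13 at the stop. About 1 N friction, stays where left. Its floor is 18 above the table; the well is 162 wide (y) and runs from 40 to 156 behind the handle bar's axis, with 12 high walls at sides and back; the front plate's top is 70 above the table.
- tray_handle (a point): steel D handle on the tray's front plate, behind the shut door. Point: middle of its vertical bar, diameter 12, 22 to 74 above the table, axis 34 in front of the plate; at tray = 0 it is at cabinet x = -40, y = 0. Axes as the cabinet's.
- model: grey dental arch model on a pale cast base, 58 x 68 x 28, 75 g, teeth up on the tray inside the cabinet, yaw up to 0.3 rad off the cabinet's. Origin on its underside, z up. The base is 12 high and spans x -26 to 29, y -27 to 34 (so it can be gripped 55 wide along its x or 61 wide along its y); the teeth above it slope inwards, so grip low on the base.
- model_mid (a point): centre of the model's underside (model frame x 1.5, y 3.5, z 0)
- rest: plain brown fibreboard block lying on the thin dark pad (3 thick) on the table, loose, 46 x 88 x 34 (x, y, z), 250 g; origin at the centre of its underside, so its top is 34 above its origin. The model overhangs its narrow sides a little.
- jar: bystander: white tub, 52 across, 55 high; origin at the centre of its underside
- horn: bystander: rough plaster lump, 60 x 93 x 56; origin under its centre
- tin: bystander: low round tin, 58 across, 26 high; origin under its centre
- die: bystander: small stone crown die, 18 across, 31 high; origin under its centre

How it is judged:
On the way, in this order (a step that is already met when the one before it is completed fails the run):
1. the door is being swung open by its handle (fingers pressing at the handle, tool point within 60 mm of it, door past 0.15 rad) (value of joint door above 0.15 rad and contact force between the fingers and anything else above 0.5 N and distance between the grasp point and door_handle below 0.06 m).
2. the door is wide open (over 1.4 rad) (value of joint door above 1.4 rad), for 0.2 s.
3. the tray is pulled out (over 115 mm of its 130) (value of joint tray above 0.115 m), for 0.2 s.
At the end, for the whole second after the job is handed in: Door open over 1.4 rad; tray out over 115 mm; the model at rest and released on the flat-lying block, teeth up (both tilted under 0.1 rad), the middle of its underside within 14 mm of the middle of the block and at the height of the block's top (within 4 mm) (value of joint door above 1.4 rad and value of joint tray above 0.115 m and horizontal distance between model_mid and rest below 0.014 m and z of model_mid in the frame of rest between 0.03 and 0.038 m and angle between each of model, rest's own z axis and vertical below 0.1 rad and contact force between model and rest above 0.2 N and linear speed of model below 0.02 m/s); the robot touches nothing.
It fails at once if the tray is pulled more than 15 mm out while the door is less than 1.2 rad open (value of joint tray above 0.015 m and value of joint door below 1.2 rad).
It fails at once if the model is slammed or dropped onto the block (over 40 N) (contact force between model and rest above 40 N).
It fails at once if a bystander is moved more than 30 mm (distance of any of jar, horn, tin, die from where it was at the start of the episode above 0.03 m).
It also fails if it takes over 72 s, if anything falls off the work surface, if the arm or the gripper's body presses on something with over 40 N, if the wrist force passes 120 N, or if a joint passes its speed limit or range.

## Robot

A 7-joint arm with a two-finger parallel gripper is mounted at the origin on a cart in front of the work surface, level with it; the furniture and walls round the work are solid. World frame = base frame: x ahead of the robot, y to its left, z up, the work surface at z = 0. Lengths are in m, angles in rad, forces in N, time in s.
With the tool pointing down it reaches from about 0.425 to 0.925 m from the base axis. Payload 6.8 kg.
Tool frame: the origin (TCP) lies between the finger pads, 19 mm behind the fingertips; this is the grasp point; z points along the fingers, y is the line along which they close (so a half turn about z gives the same grasp; the last joint's range is limited). The gripper opens to 85 mm and grips with 20 to 120 N. Pads are 22 mm wide; open, the fingers measure 114 mm over their backs; the gripper's body (76 mm by 85 mm) begins 54 mm behind the grasp point. The pads swing forward as they close: fully open they stand 13 mm farther back than shut.
Start: joints at [-1.271, 0.477, 0.022, 1.555, -0.011, 1.109, -0.083], TCP at [0.268, 0.62, 0.25] pointing down, gripper open.
Joint ranges: [-2.96, 2.96], [-0.34, 2.1], [-1.41, 1.46], [0.24, 2.44], [-1.37, 4.51], [0.17, 1.92], [-2.96, 2.96]. Speed limits (rad/s): [2.39, 2.39, 3.14, 3.14, 3.14, 3.14, 3.14].

## Interface

Orientations are given as a unit quaternion [w, x, y, z].
In Python, from station import bot, vision gives the robot as it stands (bot), with the cameras (vision).
- The arm moves only by the tool nudge_tcp, called after ">>>" by a JSON object that holds its "fn" and its "kwargs", one argument or row to a line. Schema: {"type":"object","properties":{"segments":{"type":"array","items":{"type":"object","properties":{"dx":{"type":"number"},"dy":{"type":"number"},"dz":{"type":"number"},"rz":{"type":"number"},"aperture":{"type":"number"}},"additionalProperties":false,"required":["aperture"]},"minItems":1,"maxItems":20},"squeeze":{"type":"number"},"only":{"type":"string"},"quiet":{"type":"boolean"},"lines":{"type":"string"}},"required":["segments"],"additionalProperties":false}. segments is a list of rows, 1 to 20 of them, each an object with the fields dx, dy, dz (the shift in shares of the most that a row can go, 1 being 50 mm), rz (a turn about the tool's z in parts of the range, where 1.0 means pi/2 rad), aperture (the opening from 0.0 (shut) to 1.0 (fully open)); a field left out counts as zero (the opening has to be given); each row shifts and turns the commanded pose from where the row before left it, along the tool's axes as they then stand; what a row does not reach is not made up. A row lasts 1/10 s, in which the tool goes at most 0.05 m and 0.15 rad, less where a joint would pass 70% of its speed; a pose out of reach is approached as far as the arm can. The fingers move at their own pace and stop on an object; squeeze is the grip in N (left out, the last holds). Time passes only in rows, so rows that do not move let the fingers close. The tool returns the time, the measured TCP pose, the force, the opening and the grip force at its end. only (a regular expression) keeps the lines of the reply that match it, lines (a string "A,B") keeps lines A to B, and quiet returns only ok. No shift or turn number may pass 1 either way. Input that does not fit is refused with a message, and nothing moves.
- bot.get_obs(): the state, without advancing time (a new reading comes with each control period).
- vision.read_camera(name): name is "scene" or "top" or "wrist"; returns the picture (480x640x3 uint8, blue, green, red); there is no depth.
- vision.camera_info(name): a dict with "vertical_fov" (degrees; the focal length in pixels is half the picture's height over the tangent of half this angle, whatever the lens; pixels are square), "cx", "cy" (the principal point, pixels), "view" (4x4, takes a point from world to camera coordinates); the wrist camera has in their place "hand_eye" (4x4, takes a point from camera to tool coordinates, whose origin is the TCP and whose axes are the flange's). Camera axes: x right, y up, looking along -z (the intrinsics and any distortion apply to the point x, -y, -z); pixel columns grow to the right and rows downward; lengths in m; the calibration is good to about 2 mm. A picture is of the moment at which its call begins: read the wrist's pose just before it. camera_info takes no time and is no camera call.
- bot.hand_in(): hands the job in; it is judged then, once.
The state is a dict: "t": time; "q": joint angles; "joint_vel": joint speeds; "joint_torque": joint torques, N m; "eef_pos": TCP position; "tool_rot": TCP orientation; "contact_force": force on the tool from outside, world axes, zero at the start; "torque": the same for the moment, N m; "gripper_width": opening from 0.0 (shut) to 1.0 (fully open); "grasp_force": force on a finger pad.
Only numpy, scipy, OpenCV 4.12 (cv2) and the standard library are available. Lean on these libraries where they do the work, as an engineer would, in place of code of your own. Each camera call takes 0.05 s, during which the arm holds its last target. There are 200 camera calls.

## Working session

There is one attempt and no reset: what is moved stays moved. The work goes in short steps, Python scripts to look and compute and a tool call to move; the robot and the scene stay as the last step left them, time stands still between calls to the robot, and variables do not carry over. Pictures are saved under pics/ and viewed, at most 10 in all, crops included, and the job is handed in when it is done.

```bash
ls; mkdir -p pics
```

Run:
```python
from station import bot, vision
import cv2,numpy as np
np.set_printoptions(precision=4,suppress=True)
for n in ("scene","top"):
    cv2.imwrite(f"pics/{n}0.png",vision.read_camera(n))
    print(n,vision.camera_info(n))
o=bot.get_obs();print({k:o[k] for k in("t","eef_pos","tool_rot","contact_force","gripper_width")})
print(vision.camera_info("wrist"))
```

```text
pics
station.py
scene {'vertical_fov': 52.99156414126753, 'cx': 319.60429822352535, 'cy': 237.00324620078595, 'view': array([[ 0.645 , -0.7641,  0.0119, -0.4075],
       [ 0.5796,  0.4993,  0.644 , -0.3889],
       [-0.498 , -0.4085,  0.7649, -0.9126],
       [ 0.    ,  0.    ,  0.    ,  1.    ]])}
top {'vertical_fov': 47.72628030547242, 'cx': 324.5690226911514, 'cy': 237.64390233318335, 'view': array([[ 0.02  , -0.9998, -0.0034, -0.0262],
       [ 0.9975,  0.0197,  0.0673, -0.6047],
       [-0.0672, -0.0048,  0.9977, -1.4437],
       [ 0.    ,  0.    ,  0.    ,  1.    ]])}
{'t': 0.1, 'eef_pos': array([0.2675, 0.6192, 0.2491]), 'tool_rot': array([-0.0001,  0.2025,  0.9793, -0.0008]), 'contact_force': array([ 0.6404, -0.1214, -0.5144]), 'gripper_width': 0.9991256362347833}
{'vertical_fov': 62.340411546877995, 'cx': 324.7373956835251, 'cy': 244.32402570060933, 'hand_eye': array([[-0.0004,  0.9528,  0.3035,  0.077 ],
       [ 1.    ,  0.0005, -0.0002,  0.0005],
       [-0.0004,  0.3035, -0.9528, -0.1245],
       [ 0.    ,  0.    ,  0.    ,  1.    ]])}
```

View pics/top0.png

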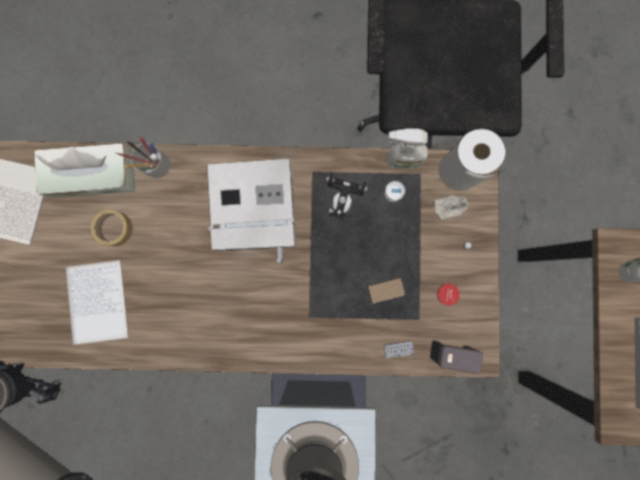

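View pics/scene0.png

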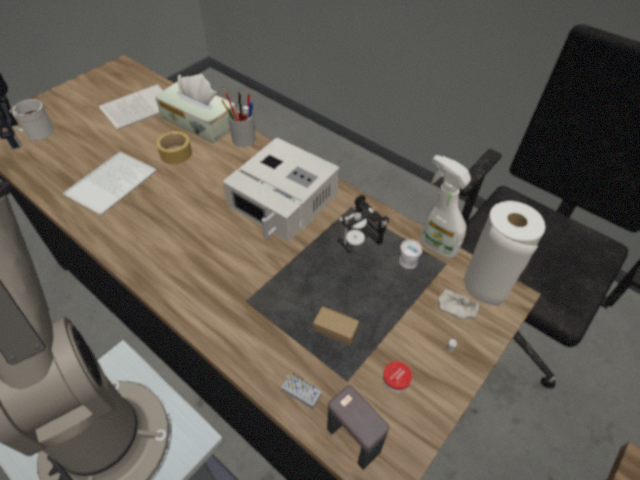

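The top view shows the white cabinet with its roof corners near (208,163), (291,160), (294,248) and (211,250). Its handle is at about (280,255), the brown block at (386,291) on the pad, the jar at (395,190), the horn at (452,206), the die at (468,245) and the tin at (449,294). The scene view shows the block top at about (336,322) and the cabinet front facing the robot.

Create h.py:
```python
from station import bot, vision
import cv2,numpy as np
from scipy.spatial.transform import Rotation as R
np.set_printoptions(precision=4,suppress=True)
def cam(n,o=None):
    i=vision.camera_info(n); f=240/np.tan(np.radians(i["vertical_fov"]/2))
    if n=="wrist":
        q=o["tool_rot"]; T=np.eye(4); T[:3,:3]=R.from_quat([q[1],q[2],q[3],q[0]]).as_matrix(); T[:3,3]=o["eef_pos"]
        M=T@i["hand_eye"]
    else: M=np.linalg.inv(i["view"])
    return M,f,i["cx"],i["cy"]
def ray(c,u,v):
    M,f,cx,cy=c; d=M[:3,:3]@np.array([(u-cx)/f,-(v-cy)/f,-1]); return M[:3,3],d/np.linalg.norm(d)
def plane(c,u,v,z):
    p,d=ray(c,u,v); return p+d*(z-p[2])/d[2]
def tri(a,b):
    (p,d),(q,e)=a,b
    s=np.linalg.lstsq(np.c_[d,-e],q-p,rcond=None)[0]; x,y=p+d*s[0],q+e*s[1]
    return (x+y)/2,np.linalg.norm(x-y)
def pix(c,P):
    M,f,cx,cy=c; p=np.linalg.inv(M)@np.r_[P,1]; return np.array([cx+f*p[0]/-p[2],cy-f*p[1]/-p[2]])
```

Run:
```python
from h import *
t=cv2.imread("pics/top0.png");s=cv2.imread("pics/scene0.png")
ct,cs=cam("top"),cam("scene")
def box(img,m,roi):
    x0,y0,x1,y1=roi;k=np.zeros(m.shape,np.uint8);k[y0:y1,x0:x1]=m[y0:y1,x0:x1]
    c=max(cv2.findContours(k,0,2)[0],key=cv2.contourArea);return cv2.minAreaRect(c),cv2.boxPoints(cv2.minAreaRect(c))
def brown(i):
    h=cv2.cvtColor(i,cv2.COLOR_BGR2HSV);return cv2.inRange(h,(8,70,100),(25,255,255))
g=lambda i:cv2.inRange(i,(165,165,165),(255,255,255))
r,b=box(t,g(t),(195,150,305,265));print("cab top",r);print(b)
C=np.array([plane(ct,*p,0.105) for p in b]);print(C[:,:2],[np.linalg.norm(C[i]-C[i-1]) for i in range(4)])
r,b=box(t,brown(t),(365,275,410,305));print("block",r);B=np.array([plane(ct,*p,0.037) for p in b]);print(B[:,:2],B.mean(0),[np.linalg.norm(B[i]-B[i-1]) for i in range(4)])
r2,b2=box(s,brown(s),(305,300,365,345));print("scene block",r2)
print("tri block",tri(ray(ct,*r[0]),ray(cs,*r2[0])))
a=np.hstack([cv2.resize(t[150:275,195:305],None,fx=3.4,fy=3.4,interpolation=2),cv2.resize(s[130:255,215:345],None,fx=3.2,fy=3.4,interpolation=2)])
cv2.imwrite("pics/c1.png",a);print(a.shape)
```

```text
cab top ((250.07464599609375, 204.06787109375), (86.42588806152344, 82.43040466308594), 87.27368927001953)
[[206.8507 162.8642]
 [289.1878 158.9434]
 [293.2986 245.2715]
 [210.9615 249.1923]]
[[0.7859 0.2915]
 [0.8001 0.0803]
 [0.5784 0.0644]
 [0.5643 0.2734]] [np.float64(0.22229723413282926), np.float64(0.21168094142097), np.float64(0.2222694122638411), np.float64(0.20940404773047075)]
block ((379.6653747558594, 290.7730712890625), (14.29604434967041, 20.172332763671875), 74.74488067626953)
[[ 0.4764 -0.1321]
 [ 0.4915 -0.1835]
 [ 0.4553 -0.1939]
 [ 0.4403 -0.1426]] [ 0.4658 -0.163   0.037 ] [np.float64(0.03764667296022882), np.float64(0.05355111596642046), np.float64(0.03766713542653568), np.float64(0.053458616587787396)]
scene block ((335.626708984375, 322.4212646484375), (42.04237747192383, 22.428119659423828), 24.443954467773438)
tri block (array([ 0.4708, -0.171 ,  0.0198]), np.float64(0.016624335663510775))
(425, 790, 3)
```

View pics/c1.png

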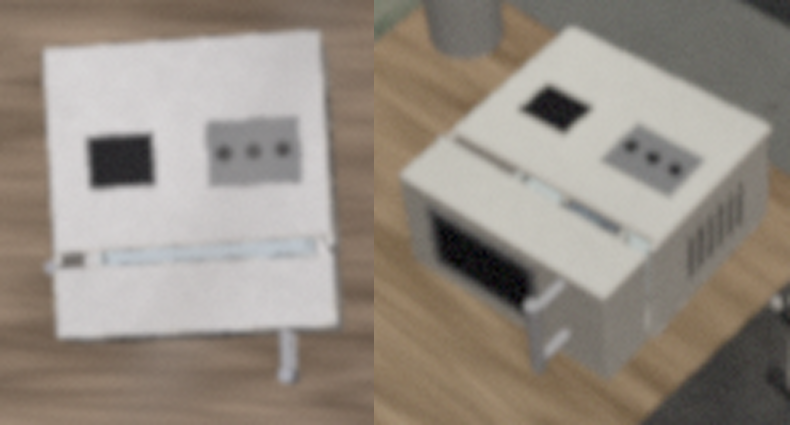

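The crop shows the cabinet only slightly turned, the door near shut, and the handle bar's end at about top-view pixel (280,260). I'll move to a wrist-camera viewpoint for closer measurements.

The rows are not in the units I measure in: shifts go in shares of 50 mm and turns go in shares of pi/2 rad. I convert before sending: -0.033 m is -0.66, -0.0263 m is -0.526, -0.12 rad / 1.5708 = -0.0764.

>>> {"fn": "nudge_tcp", "kwargs": {
  "segments": [
    {"dx": -0.526,"dy": -0.66,"dz": -0.084,"aperture": 1},
    {"dx": -0.526,"dy": -0.66,"dz": -0.084,"aperture": 1},
    {"dx": -0.526,"dy": -0.66,"dz": -0.084,"aperture": 1},
    {"dx": -0.526,"dy": -0.66,"dz": -0.084,"aperture": 1},
    {"dx": -0.526,"dy": -0.66,"dz": -0.084,"aperture": 1},
    {"dx": -0.526,"dy": -0.66,"dz": -0.084,"aperture": 1},
    {"dx": -0.526,"dy": -0.66,"dz": -0.084,"aperture": 1},
    {"dx": -0.526,"dy": -0.66,"dz": -0.084,"aperture": 1},
    {"dx": -0.526,"dy": -0.66,"dz": -0.084,"aperture": 1},
    {"dx": -0.526,"dy": -0.66,"dz": -0.084,"aperture": 1},
    {"dx": -0.526,"dy": -0.66,"dz": -0.084,"aperture": 1},
    {"dx": -0.526,"dy": -0.66,"dz": -0.084,"aperture": 1},
    {"rz": -0.0764,"aperture": 1},
    {"rz": -0.0764,"aperture": 1},
    {"rz": -0.0764,"aperture": 1},
    {"rz": -0.0732,"aperture": 1},
    {"aperture": 1},
    {"aperture": 1}
  ],
  "squeeze": 30
}}

```text
t: 1.9
eef_pos: [0.4002, 0.1309, 0.3002]
tool_rot: [-0.0, -0.032, 0.999, -0.0]
contact_force: [0.3, 0.1, -0.5]
gripper_width: 1.001
grasp_force: 0.0
```

Run:
```python
from h import *
o=bot.get_obs();print(o["t"],o["eef_pos"],o["tool_rot"],o["q"])
cv2.imwrite("pics/w1.png",vision.read_camera("wrist"));np.savez("w1",**{k:o[k] for k in("eef_pos","tool_rot")})
ct=cam("top");print("handle top",plane(ct,280,259.7,.103))
for p in((208.2,164.1),(289.1,158.8),(292.6,220.6),(294.4,245.6),(212.1,249.4)):print(plane(ct,*p,.105))
```

```text
1.9 [0.4002 0.1309 0.3002] [-0.0002 -0.0321  0.9995 -0.0001] [-0.7667 -0.0208  0.3009  2.075   0.007   1.0868  1.1658]
handle top [0.5412 0.0975 0.103 ]
[0.7827 0.2879 0.105 ]
[0.8005 0.0805 0.105 ]
[0.6413 0.0677 0.105 ]
[0.5777 0.0616 0.105 ]
[0.5638 0.2705 0.105 ]
```

View pics/w1.png

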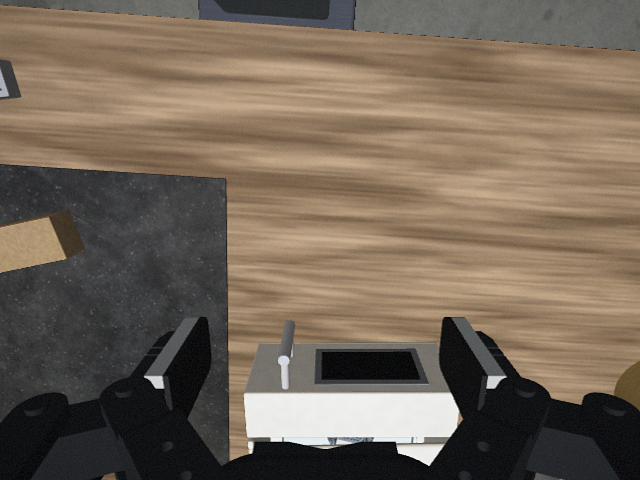

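The wrist view is upside down (image top is towards the robot). The handle bar's top end is at about (283.5,360) and its foot at (289,323). The door's top edge runs along row 393 from (245,393), and the block is on the left at (30,240).

Run:
```python
from h import *
o=np.load("w1.npz");cw=cam("wrist",o);ct=cam("top")
print("top end",tri(ray(ct,280,259.7),ray(cw,283.5,358)),plane(cw,283.5,358,.103),"bot",plane(cw,289,323,.033))
print("door face corners",plane(cw,245,393,.105),plane(cw,456,393,.105))
print("door back corners",plane(cw,249,438,.105),plane(cw,453,437,.105))
print("tri corner",tri(ray(ct,294.4,245.6),ray(cw,245,393)))
c=cv2.imread("pics/w1.png")[310:450,230:470];cv2.imwrite("pics/w1c.png",cv2.resize(c,None,fx=3.3,fy=3.3,interpolation=2))
```

```text
top end (array([0.5417, 0.0994, 0.0993]), np.float64(0.003351298293234362)) [0.5397 0.1013 0.103 ] bot [0.5416 0.1006 0.033 ]
door face corners [0.5795 0.0658 0.105 ] [0.5667 0.2681 0.105 ]
door back corners [0.6331 0.07   0.105 ] [0.6189 0.2737 0.105 ]
tri corner (array([0.5784, 0.0638, 0.1054]), np.float64(0.004553384575402853))
```

View pics/w1c.png

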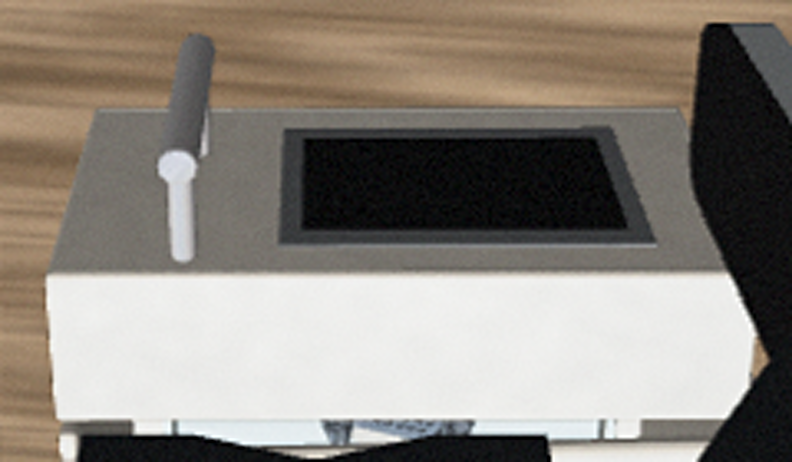

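Scaled: 0.0305 m is 0.61, 0.02 m is 0.4.

>>> {"fn": "nudge_tcp", "kwargs": {
  "segments": [
    {"dx": -0.552,"dy": -0.156,"dz": 0.4,"aperture": 1},
    {"dx": -0.552,"dy": -0.156,"dz": 0.4,"aperture": 1},
    {"dx": -0.552,"dy": -0.156,"dz": 0.4,"aperture": 1},
    {"dx": -0.552,"dy": -0.156,"dz": 0.4,"aperture": 1},
    {"dx": -0.552,"dy": -0.156,"dz": 0.4,"aperture": 1},
    {"dz": 0.61,"aperture": 1},
    {"dz": 0.61,"aperture": 1},
    {"dz": 0.61,"aperture": 1},
    {"dz": 0.61,"aperture": 1},
    {"aperture": 0},
    {"aperture": 0},
    {"aperture": 0},
    {"aperture": 0},
    {"aperture": 0},
    {"aperture": 0},
    {"aperture": 0}
  ],
  "squeeze": 30
}}

```text
t: 3.55
eef_pos: [0.5415, 0.101, 0.0797]
tool_rot: [0.001, -0.033, 0.999, 0.0]
contact_force: [-0.8, -1.7, 6.0]
gripper_width: 0.13
grasp_force: 29.4
```

The fingers closed at about 11 mm on the 12 mm bar, so the grip is good. Next I swing the door.

Scaled: 0.0165 m is 0.33, 0.0098 m is 0.196, 0.1 rad / 1.5708 = 0.0637.

>>> {"fn": "nudge_tcp", "kwargs": {
  "segments": [
    {"dx": 0.168,"dy": 0.094,"rz": 0.0318,"aperture": 0},
    {"dx": 0.168,"dy": 0.094,"rz": 0.0318,"aperture": 0},
    {"dx": 0.33,"dy": 0.196,"rz": 0.0637,"aperture": 0},
    {"dx": 0.33,"dy": 0.196,"rz": 0.0637,"aperture": 0},
    {"dx": 0.33,"dy": 0.196,"rz": 0.0637,"aperture": 0},
    {"dx": 0.33,"dy": 0.196,"rz": 0.0637,"aperture": 0}
  ]
}}

```text
t: 4.15
eef_pos: [0.4666, 0.1606, 0.0797]
tool_rot: [0.001, 0.217, 0.976, 0.001]
contact_force: [1.7, 1.7, 4.9]
gripper_width: 0.132
grasp_force: 30.5
```

Scaled: 0.0165 m is 0.33, 0.0098 m is 0.196, 0.1 rad / 1.5708 = 0.0637.

>>> {"fn": "nudge_tcp", "kwargs": {
  "segments": [
    {"dx": 0.33,"dy": 0.196,"rz": 0.0637,"aperture": 0},
    {"dx": 0.33,"dy": 0.196,"rz": 0.0637,"aperture": 0},
    {"dx": 0.33,"dy": 0.196,"rz": 0.0637,"aperture": 0},
    {"dx": 0.33,"dy": 0.196,"rz": 0.0637,"aperture": 0},
    {"dx": 0.33,"dy": 0.196,"rz": 0.0637,"aperture": 0},
    {"dx": 0.33,"dy": 0.196,"rz": 0.0637,"aperture": 0},
    {"dx": 0.33,"dy": 0.196,"rz": 0.0637,"aperture": 0},
    {"dx": 0.33,"dy": 0.196,"rz": 0.0637,"aperture": 0},
    {"dx": 0.33,"dy": 0.196,"rz": 0.0637,"aperture": 0},
    {"dx": 0.33,"dy": 0.196,"rz": 0.0637,"aperture": 0},
    {"dx": 0.33,"dy": 0.196,"rz": 0.0637,"aperture": 0},
    {"dx": 0.33,"dy": 0.196,"rz": 0.0637,"aperture": 0},
    {"aperture": 0},
    {"aperture": 0},
    {"aperture": 0}
  ]
}}

```text
t: 5.65
eef_pos: [0.4559, 0.3771, 0.0797]
tool_rot: [0.0, 0.729, 0.685, 0.001]
contact_force: [0.1, -0.9, 6.2]
gripper_width: 0.133
grasp_force: 31.1
```

Scaled: -0.05 m is -1, -0.0415 m is -0.83, -0.142 rad / 1.5708 = -0.0904.

>>> {"fn": "nudge_tcp", "kwargs": {
  "segments": [
    {"aperture": 1},
    {"aperture": 1},
    {"aperture": 1},
    {"dz": -0.6,"aperture": 1},
    {"dz": -1,"aperture": 1},
    {"dz": -1,"aperture": 1},
    {"dz": -1,"aperture": 1},
    {"dz": -0.4,"aperture": 1},
    {"dx": -0.83,"aperture": 1},
    {"dx": -0.83,"aperture": 1},
    {"dx": -0.83,"aperture": 1},
    {"dx": -0.83,"aperture": 1},
    {"dx": -0.83,"aperture": 1},
    {"rz": -0.0904,"aperture": 1},
    {"rz": -0.0904,"aperture": 1},
    {"rz": -0.0904,"aperture": 1},
    {"rz": -0.0904,"aperture": 1},
    {"rz": -0.0904,"aperture": 1},
    {"rz": -0.0904,"aperture": 1}
  ]
}}

```text
t: 7.55
eef_pos: [0.4416, 0.1695, 0.2783]
tool_rot: [-0.0, 0.378, 0.926, 0.0]
contact_force: [-0.1, 0.4, -0.7]
gripper_width: 1.0
grasp_force: 0.0
```

>>> {"fn": "nudge_tcp", "kwargs": {
  "segments": [
    {"rz": -0.0904,"aperture": 1},
    {"rz": -0.0904,"aperture": 1},
    {"rz": -0.0904,"aperture": 1},
    {"rz": -0.0904,"aperture": 1},
    {"rz": -0.0904,"aperture": 1},
    {"rz": -0.0904,"aperture": 1},
    {"aperture": 1},
    {"aperture": 1},
    {"aperture": 1}
  ]
}}

```text
t: 8.45
eef_pos: [0.4418, 0.1696, 0.2783]
tool_rot: [-0.0, -0.034, 0.999, 0.0]
contact_force: [-0.1, 0.7, 0.3]
gripper_width: 0.998
grasp_force: 0.0
```

Run:
```python
from h import *
o=bot.get_obs();print(o["t"],o["eef_pos"],o["tool_rot"])
w=vision.read_camera("wrist");np.savez("w2",**{k:o[k] for k in("eef_pos","tool_rot")});cv2.imwrite("pics/w2.png",w)
t=vision.read_camera("top");cv2.imwrite("pics/t2.png",t)
a=cv2.resize(t[140:290,180:310],None,fx=2.5,fy=3.2,interpolation=2)
```

```text
8.45 [0.4418 0.1696 0.2783] [-0.0001 -0.0342  0.9994  0.    ]
```

View pics/w2.png

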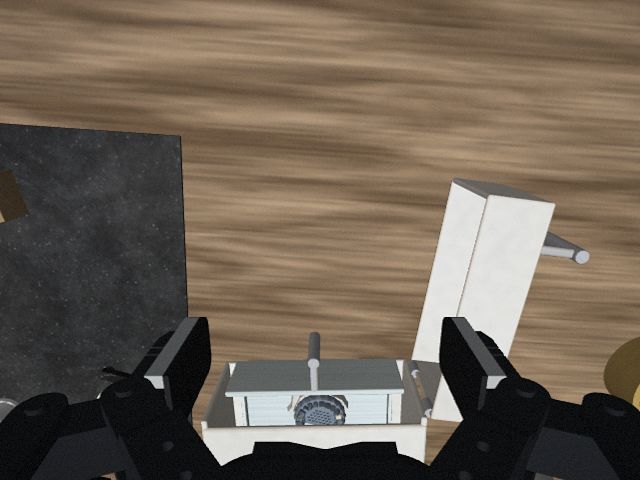

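The door stands past square on the right. The tray handle bar's top is at about (313.5,363) and its foot at (314.5,335). The plate's top edge runs from (228,392) to (404,389), and the model is visible behind the plate near (320,410).

Run:
```python
from h import *
cw=cam("wrist",np.load("w2.npz"));ct=cam("top")
a=plane(cw,313.5,363,.074);print(a,plane(cw,314.5,335,.022))
print("plate",plane(cw,228,392,.07),plane(cw,404,389,.07))
t=cv2.imread("pics/t2.png");p=pix(ct,a);print("top px pred",p)
w=cv2.imread("pics/w2.png")
x,y=p.astype(int);A=cv2.resize(t[y-30:y+30,x-40:x+40],(480,360),interpolation=2);cv2.imwrite("pics/t2c.png",A)
```

```text
[0.5899 0.1691 0.074 ] [0.5901 0.1688 0.022 ]
plate [0.6319 0.0859 0.07  ] [0.6165 0.2609 0.07  ]
top px pred [253.904 240.715]
```

View pics/t2c.png

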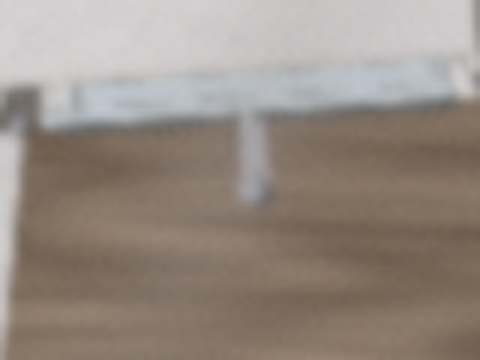

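Scaled: 0.03 m is 0.6, -0.0293 m is -0.586, -0.017 rad / 1.5708 = -0.0108.

>>> {"fn": "nudge_tcp", "kwargs": {
  "segments": [
    {"dx": -0.586,"dy": -0.044,"dz": 0.4,"rz": -0.0108,"aperture": 1},
    {"dx": -0.586,"dy": -0.044,"dz": 0.4,"aperture": 1},
    {"dx": -0.586,"dy": -0.044,"dz": 0.4,"aperture": 1},
    {"dx": -0.586,"dy": -0.044,"dz": 0.4,"aperture": 1},
    {"dx": -0.586,"dz": 0.4,"aperture": 1},
    {"dz": 0.6,"aperture": 1},
    {"dz": 0.6,"aperture": 1},
    {"dz": 0.6,"aperture": 1},
    {"dz": 0.6,"aperture": 1},
    {"aperture": 0},
    {"aperture": 0},
    {"aperture": 0},
    {"aperture": 0},
    {"aperture": 0},
    {"aperture": 0},
    {"aperture": 0}
  ],
  "squeeze": 30
}}

```text
t: 10.15
eef_pos: [0.5901, 0.1687, 0.0602]
tool_rot: [0.001, -0.042, 0.999, -0.002]
contact_force: [0.6, -9.4, 6.0]
gripper_width: 0.132
grasp_force: 29.6
```

Scaled: 0.02 m is 0.4, 0.015 m is 0.3.

>>> {"fn": "nudge_tcp", "kwargs": {
  "segments": [
    {"dx": 0.2,"aperture": 0},
    {"dx": 0.4,"aperture": 0},
    {"dx": 0.4,"aperture": 0},
    {"dx": 0.4,"aperture": 0},
    {"dx": 0.4,"aperture": 0},
    {"dx": 0.4,"aperture": 0},
    {"dx": 0.3,"aperture": 0},
    {"dx": 0.04,"aperture": 0},
    {"aperture": 0},
    {"aperture": 0}
  ]
}}

```text
t: 11.15
eef_pos: [0.4638, 0.1575, 0.0601]
tool_rot: [0.002, -0.042, 0.999, -0.002]
contact_force: [0.2, -13.5, 12.1]
gripper_width: 0.128
grasp_force: 31.1
```

Scaled: -0.05 m is -1, -0.04 m is -0.8.

>>> {"fn": "nudge_tcp", "kwargs": {
  "segments": [
    {"aperture": 1},
    {"aperture": 1},
    {"aperture": 1},
    {"dz": -0.6,"aperture": 1},
    {"dz": -1,"aperture": 1},
    {"dz": -1,"aperture": 1},
    {"dz": -1,"aperture": 1},
    {"dx": 0.4,"dz": -0.8,"aperture": 1},
    {"dx": 0.4,"aperture": 1},
    {"aperture": 1},
    {"aperture": 1},
    {"aperture": 1}
  ]
}}

```text
t: 12.35
eef_pos: [0.4225, 0.1588, 0.278]
tool_rot: [-0.0, -0.044, 0.999, -0.0]
contact_force: [0.2, 0.3, 0.4]
gripper_width: 1.001
grasp_force: 0.0
```

Run:
```python
from h import *
o=bot.get_obs();print(o["t"],o["eef_pos"],o["tool_rot"])
w=vision.read_camera("wrist");np.savez("w3",**{k:o[k] for k in("eef_pos","tool_rot")});cv2.imwrite("pics/w3.png",w)
cv2.imwrite("pics/t3.png",vision.read_camera("top"))
```

```text
12.35 [0.4225 0.1588 0.278 ] [-0.0001 -0.0443  0.999  -0.0004]
```

View pics/w3.png

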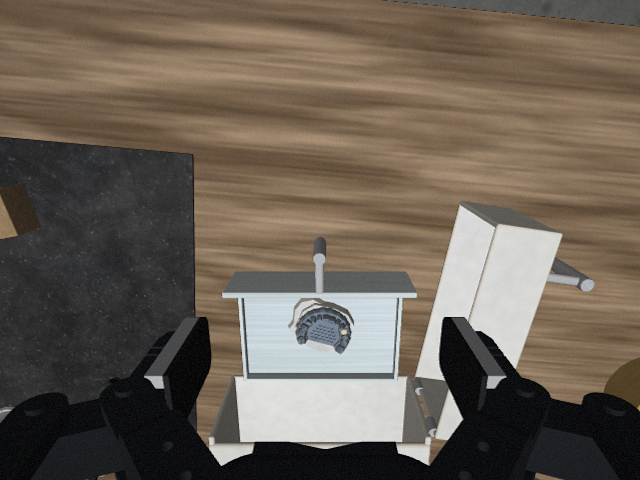

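The tray is out. The model sits in the well at about (323,325), teeth up, with its arch towards the robot. I'll take a closer second view.

Scaled: 0.043 m is 0.86, 0.042 m is 0.84.

>>> {"fn": "nudge_tcp", "kwargs": {
  "segments": [
    {"dx": -0.28,"dz": 0.86,"aperture": 1},
    {"dx": -0.28,"dz": 0.86,"aperture": 1},
    {"dx": -0.28,"dz": 0.84,"aperture": 1},
    {"aperture": 1},
    {"aperture": 1},
    {"aperture": 1}
  ]
}}

```text
t: 13.05
eef_pos: [0.4649, 0.1623, 0.1519]
tool_rot: [0.001, -0.044, 0.999, 0.001]
contact_force: [0.1, -0.6, 0.7]
gripper_width: 1.003
grasp_force: 0.0
```

Run:
```python
from h import *
o=bot.get_obs();print(o["t"],o["eef_pos"],o["tool_rot"])
w=vision.read_camera("wrist");np.savez("w4",**{k:o[k] for k in("eef_pos","tool_rot")});cv2.imwrite("pics/w4.png",w)
cw=cam("wrist",o)
M=plane(cam("wrist",np.load("w3.npz")),323,325,.03);p=pix(cw,M).astype(int);print(M,p)
x,y=p-[75,60];print(x,y);c=w[y:y+120,x:x+150];c=cv2.resize(c,None,fx=5,fy=5,interpolation=2)
l=cv2.cvtColor(c,cv2.COLOR_BGR2LAB);l[...,0]=cv2.createCLAHE(3,(4,4)).apply(l[...,0]);cv2.imwrite("pics/w4c.png",cv2.cvtColor(l,cv2.COLOR_LAB2BGR))
```

```text
13.05 [0.4649 0.1623 0.1519] [ 0.0009 -0.0438  0.999   0.0006]
[0.5532 0.1686 0.03  ] [322 359]
247 299
```

View pics/w4c.png

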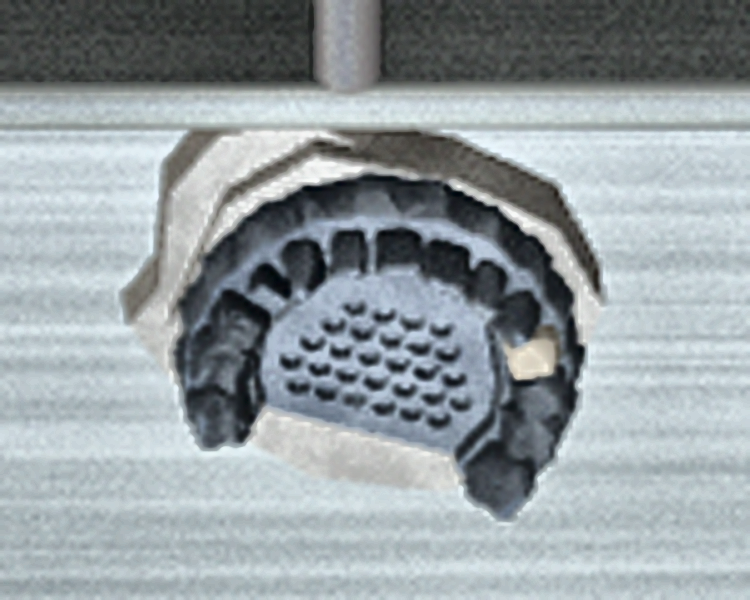

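The close view shows the arch opening away from the robot. The heel tips are at crop pixels (215,445) and (505,515), the base side corners at (125,305) and (600,300), and the front of the base is partly hidden by the plate. So the model is turned by a modest angle, which I'll compute from these points.

Run:
```python
from h import *
o=np.load("w4.npz");cw=cam("wrist",o);ct=cam("top")
psi=.087;Rc=np.array([[np.cos(psi),-np.sin(psi)],[np.sin(psi),np.cos(psi)]])
P=lambda u,v,z:plane(cw,247+u/5,299+v/5,z)
ref=P(360,330,.03)
for n,u,v,z in [("heelL",215,445,.035),("heelR",505,515,.035),("backL",250,412,.032),("backR",462,465,.032),("cornL",125,305,.018),("cornL2",165,345,.03),("cornR",602,298,.018),("cornRt",595,340,.03),("baseback",380,488,.03),("frontL",190,130,.03),("frontR",560,190,.018),("frontM",330,140,.03),("teethfront",380,175,.04),("platehandle",345,90,.066)]:
    p=P(u,v,z);print(n,p[:2],"cab-rel",Rc.T@(p-ref)[:2])
t=cv2.imread("pics/t3.png");p=pix(ct,ref);print(p)
x,y=p.astype(int);g=t[y-22:y+22,x-22:x+22]
w=cv2.imread("pics/w4.png")[299:419,247:397]
h=cv2.cvtColor(w,cv2.COLOR_BGR2HSV)
m=cv2.inRange(cv2.cvtColor(w,cv2.COLOR_BGR2GRAY),0,135);m[:40]=0
n,l,s,c=cv2.connectedComponentsWithStats(m);print(s[:6],c[:6])
A=cv2.resize(g,(500,500),interpolation=2);B=cv2.resize(cv2.imread("pics/w3.png")[280:370,275:375],(300,270),interpolation=2)
A2=np.zeros((500,800,3),np.uint8);A2[:,:500]=A;A2[:270,500:]=B;cv2.imwrite("pics/tm.png",A2)
```

```text
heelL [0.576  0.1471] cab-rel [ 0.0159 -0.021 ]
heelR [0.5845 0.1901] cab-rel [0.0281 0.0212]
backL [0.5722 0.1517] cab-rel [ 0.0125 -0.016 ]
backR [0.5787 0.1834] cab-rel [0.0217 0.0149]
cornL [0.5653 0.1315] cab-rel [ 0.0039 -0.0356]
cornL2 [0.5633 0.1387] cab-rel [ 0.0025 -0.0283]
cornR [0.5579 0.203 ] cab-rel [0.0027 0.0363]
cornRt [0.5571 0.2006] cab-rel [0.0017 0.034 ]
baseback [0.5854 0.1718] cab-rel [0.0273 0.0029]
frontL [0.5281 0.1403] cab-rel [-0.0325 -0.0236]
frontR [0.5401 0.1946] cab-rel [-0.0158  0.0295]
frontM [0.5279 0.1599] cab-rel [-0.0309 -0.0041]
teethfront [0.527  0.1668] cab-rel [-0.0313  0.003 ]
platehandle [0.5007 0.1605] cab-rel [-0.058  -0.0011]
[256.6775 253.4941]
[[    0     0   150   120 14336]
 [   42    40     4     5     6]
 [   34    40    83    64  3519]
 [  101    40    19    19    99]
 [   32    42     1     5     5]
 [   32    48     1     2     2]] [[ 73.8352  58.0265]
 [ 43.5     41.6667]
 [ 76.7016  65.9599]
 [112.596   46.2323]
 [ 32.      44.    ]
 [ 32.      48.5   ]]
```

The model is yawed about -0.28 rad in the cabinet frame, with its middle near (0.559, 0.168). I'll grip it along its y, since there is room in the well and the sides are flat. From the pads' position in the wrist view, their tips stand about 14 mm ahead of the TCP at that opening.

The rows are not in the units I measure in: shifts go in shares of 50 mm and turns go in shares of pi/2 rad. I convert before sending: -0.032 m is -0.64, 0.03 m is 0.6, 0.143 rad / 1.5708 = 0.091.

>>> {"fn": "nudge_tcp", "kwargs": {
  "segments": [
    {"dx": -0.64,"dy": -0.024,"aperture": 0.82},
    {"dx": -0.64,"dy": -0.024,"aperture": 0.82},
    {"dx": -0.634,"dy": -0.022,"aperture": 0.82},
    {"rz": 0.091,"aperture": 0.82},
    {"rz": 0.0904,"aperture": 0.82},
    {"dz": 0.6,"aperture": 0.82},
    {"dz": 0.6,"aperture": 0.82},
    {"dz": 0.6,"aperture": 0.82},
    {"dz": 0.3,"aperture": 0.82},
    {"dz": 0.22,"aperture": 0.82},
    {"aperture": 0.82},
    {"aperture": 0.82}
  ],
  "squeeze": 25
}}

```text
t: 14.3
eef_pos: [0.5606, 0.1675, 0.0357]
tool_rot: [0.001, 0.098, 0.995, 0.001]
contact_force: [0.5, -0.5, -0.1]
gripper_width: 0.822
grasp_force: 0.0
```

Scaled: 0.0015 m is 0.03.

>>> {"fn": "nudge_tcp", "kwargs": {
  "segments": [
    {"dz": 0.03,"aperture": 0.82},
    {"aperture": 0.6},
    {"aperture": 0.6},
    {"aperture": 0.5},
    {"aperture": 0.5},
    {"aperture": 0.5},
    {"aperture": 0.5}
  ],
  "squeeze": 25
}}

```text
t: 15.0
eef_pos: [0.5608, 0.1675, 0.0341]
tool_rot: [0.001, 0.098, 0.995, 0.001]
contact_force: [-0.7, 0.7, 4.8]
gripper_width: 0.686
grasp_force: 26.1
```

Scaled: -0.045 m is -0.9, -0.04 m is -0.8.

>>> {"fn": "nudge_tcp", "kwargs": {
  "segments": [
    {"dz": -0.2,"aperture": 0.5},
    {"dz": -0.4,"aperture": 0.5},
    {"dz": -0.8,"aperture": 0.5},
    {"dz": -0.9,"aperture": 0.5},
    {"dz": -0.9,"aperture": 0.5},
    {"dz": -0.9,"aperture": 0.5},
    {"dz": -0.8,"aperture": 0.5},
    {"dx": 0.142,"dy": -0.71,"aperture": 0.5},
    {"dx": 0.142,"dy": -0.71,"aperture": 0.5},
    {"dx": 0.142,"dy": -0.71,"aperture": 0.5},
    {"dx": 0.142,"dy": -0.71,"aperture": 0.5},
    {"dx": 0.142,"dy": -0.71,"aperture": 0.5},
    {"dx": 0.142,"dy": -0.71,"aperture": 0.5},
    {"dx": 0.142,"dy": -0.71,"aperture": 0.5},
    {"dx": 0.142,"dy": -0.71,"aperture": 0.5},
    {"aperture": 0.5},
    {"aperture": 0.5},
    {"aperture": 0.5}
  ]
}}

```text
t: 16.8
eef_pos: [0.4488, -0.0994, 0.278]
tool_rot: [0.0, 0.098, 0.995, 0.0]
contact_force: [-0.6, 0.4, -1.1]
gripper_width: 0.678
grasp_force: 27.1
```

Create blk.py:
```python
from h import *
import sys
o=bot.get_obs();w=vision.read_camera("wrist");cv2.imwrite(f"pics/{sys.argv[1]}.png",w)
np.savez(sys.argv[1],**{k:o[k] for k in("eef_pos","tool_rot")})
cw=cam("wrist",o);print(o["eef_pos"],o["tool_rot"])
p=pix(cw,[.463,-.175,.037]).astype(int);print("pred",p)
h=cv2.cvtColor(w,cv2.COLOR_BGR2HSV);print("hsv",h[p[1],p[0]])
s=h[p[1],p[0]].astype(int)
m=cv2.inRange(h,(8,60,int(s[2]*.8)),(28,255,255))
m=cv2.morphologyEx(m,cv2.MORPH_OPEN,np.ones((5,5)))
n,l,st,ce=cv2.connectedComponentsWithStats(m);k=l[p[1],p[0]];print(st[k],ce[k])
c=max(cv2.findContours((l==k).astype(np.uint8),0,2)[0],key=cv2.contourArea)
W=np.array([plane(cw,*q[0],.037)[:2] for q in c],np.float32)
r=cv2.minAreaRect(W);print("world rect",r)
```

```bash
python3 blk.py w5
```

```text
[ 0.4488 -0.0994  0.278 ] [0.     0.0978 0.9952 0.0003]
pred [249 233]
hsv [ 17  77 198]
[ 197  202   98   76 3738] [244.8836 238.1627]
world rect ((0.46883007884025574, -0.1806337535381317), (0.04535559192299843, 0.08740067481994629), 15.525101661682129)
```

The block's top measures 45.4 x 87.4 mm at z = 0.037, matching its given size. Its centre is (0.469, -0.181) with a yaw of 15.5°. I'll turn the tool so it closes across the block's narrow side, and re-measure from that viewpoint.

Scaled: 0.138 rad / 1.5708 = 0.0879.

>>> {"fn": "nudge_tcp", "kwargs": {
  "segments": [
    {"rz": 0.0879,"aperture": 0.5},
    {"rz": 0.0879,"aperture": 0.5},
    {"rz": 0.0879,"aperture": 0.5},
    {"rz": 0.0879,"aperture": 0.5},
    {"rz": 0.0879,"aperture": 0.5},
    {"rz": 0.0879,"aperture": 0.5},
    {"rz": 0.0879,"aperture": 0.5},
    {"rz": 0.0879,"aperture": 0.5},
    {"aperture": 0.5},
    {"aperture": 0.5},
    {"aperture": 0.5}
  ]
}}

```text
t: 17.95
eef_pos: [0.4486, -0.0999, 0.2779]
tool_rot: [-0.0, 0.604, 0.797, -0.0]
contact_force: [0.7, -0.2, -0.3]
gripper_width: 0.677
grasp_force: 27.1
```

```bash
python3 blk.py w6
```

Run:
```python
from h import *
a,b=cam("wrist",np.load("w5.npz")),cam("wrist",np.load("w6.npz"))
print(bot.get_obs()["q"])
# corners of the measured top face in each view, for triangulation
def rect(n,c):
    w=cv2.imread(f"pics/{n}.png");h=cv2.cvtColor(w,cv2.COLOR_BGR2HSV);p=pix(c,[.467,-.18,.037]).astype(int)
    m=cv2.inRange(h,(8,60,int(h[p[1],p[0],2]*.8)),(28,255,255));m=cv2.morphologyEx(m,cv2.MORPH_OPEN,np.ones((5,5)))
    l=cv2.connectedComponents(m)[1];k=(l==l[p[1],p[0]]).astype(np.uint8);q=max(cv2.findContours(k,0,2)[0],key=cv2.contourArea)
    return cv2.approxPolyDP(q,8,True)[:,0]
A,B=rect("w5",a),rect("w6",b);print(A.tolist(),B.tolist())
for u in A:
    g=plane(a,*u,.037); d=B[np.argmin(np.linalg.norm(B-pix(b,g),axis=1))]; print(g[:2],tri(ray(a,*u),ray(b,*d)))
```

```text
[ 0.4486 -0.0999  0.2779] [-0.      0.6041  0.7969 -0.0001]
pred [317 280]
hsv [104  40 178]
[     0      0    640    480 236211] [329.4311 261.905 ]
world rect ((0.46526819467544556, -0.1799738109111786), (0.7609561085700989, 0.5005766153335571), 15.657150268554688)
[-1.1112  0.259   1.4246  2.0659 -0.2954  1.0563  0.7296]
[[275, 202], [197, 239], [218, 277], [267, 245], [294, 242]] [[0, 0], [0, 479], [475, 479], [488, 451], [484, 479], [639, 479], [639, 358], [587, 357], [610, 312], [639, 326], [639, 155], [300, 52], [253, 253], [239, 264], [224, 317], [184, 361], [181, 345], [142, 331], [93, 380], [137, 0]]
[ 0.4371 -0.1435] (array([ 0.4102, -0.1176,  0.1705]), np.float64(0.010173196225707634))
[ 0.4576 -0.2256] (array([ 0.4092, -0.144 ,  0.2196]), np.float64(0.02213342304067048))
[ 0.4996 -0.2166] (array([ 0.4161, -0.1053,  0.2654]), np.float64(0.05286623943521392))
[ 0.4767 -0.1609] (array([ 0.4173, -0.1082,  0.2214]), np.float64(0.029233710435351473))
[ 0.4788 -0.1346] (array([ 0.4173, -0.0996,  0.2293]), np.float64(0.019120634916714927))
```

The held model blocks this view, and joint 3 is close to its limit. I'll turn back and place the model along the block's long side instead.

Scaled: 0.029 m is 0.58, 0.008 m is 0.16, -0.131 rad / 1.5708 = -0.0834.

>>> {"fn": "nudge_tcp", "kwargs": {
  "segments": [
    {"dx": 0.58,"dy": 0.16,"aperture": 0.5},
    {"rz": -0.0834,"aperture": 0.5},
    {"rz": -0.0834,"aperture": 0.5},
    {"rz": -0.0834,"aperture": 0.5},
    {"rz": -0.0834,"aperture": 0.5},
    {"rz": -0.0834,"aperture": 0.5},
    {"rz": -0.0834,"aperture": 0.5},
    {"rz": -0.0834,"aperture": 0.5},
    {"rz": -0.0834,"aperture": 0.5},
    {"rz": -0.0834,"aperture": 0.5},
    {"rz": -0.0834,"aperture": 0.5},
    {"rz": -0.0834,"aperture": 0.5},
    {"rz": -0.0834,"aperture": 0.5},
    {"aperture": 0.5},
    {"aperture": 0.5},
    {"aperture": 0.5}
  ]
}}

```text
t: 19.6
eef_pos: [0.4485, -0.0701, 0.2779]
tool_rot: [0.0, -0.134, 0.991, 0.0]
contact_force: [-0.6, -0.8, -1.2]
gripper_width: 0.681
grasp_force: 27.1
```

```bash
python3 blk.py w7
```

Run:
```python
from h import *
a,b=cam("wrist",np.load("w5.npz")),cam("wrist",np.load("w7.npz"))
print(bot.get_obs()["q"])
def rect(n,c):
    w=cv2.imread(f"pics/{n}.png");h=cv2.cvtColor(w,cv2.COLOR_BGR2HSV);p=pix(c,[.467,-.18,.037]).astype(int)
    m=cv2.inRange(h,(8,60,int(h[p[1],p[0],2]*.8)),(28,255,255));m=cv2.morphologyEx(m,cv2.MORPH_OPEN,np.ones((5,5)))
    l=cv2.connectedComponents(m)[1];k=(l==l[p[1],p[0]]).astype(np.uint8);q=max(cv2.findContours(k,0,2)[0],key=cv2.contourArea)
    return cv2.approxPolyDP(q,6,True)[:,0]
A,B=rect("w5",a),rect("w7",b);print(A.tolist(),B.tolist())
for u in A:
    g=plane(a,*u,.037); d=B[np.argmin(np.linalg.norm(B-pix(b,g),axis=1))]; print(g[:2],tri(ray(a,*u),ray(b,*d)))
```

```text
[ 0.4485 -0.0701  0.2779] [ 0.     -0.1341  0.991   0.    ]
pred [211 189]
hsv [ 17  80 200]
[ 155  170   98   48 4512] [204.1113 193.3555]
world rect ((0.4690590500831604, -0.18053244054317474), (0.04403366893529892, 0.0873204842209816), 15.389999389648438)
[-0.9738  0.0843  1.0772  2.0727 -0.0866  1.0305  1.9869]
[[275, 202], [197, 239], [218, 277], [267, 245], [294, 242]] [[155, 170], [161, 217], [252, 217], [249, 170]]
[ 0.4379 -0.1445] (array([ 0.4362, -0.1438,  0.0428]), np.float64(0.0015399564910987317))
[ 0.4584 -0.2265] (array([ 0.4789, -0.2601, -0.0495]), np.float64(0.0006778026427597454))
[ 0.5004 -0.2175] (array([ 0.4726, -0.1879,  0.1188]), np.float64(0.0011242553244835457))
[ 0.4775 -0.1619] (array([ 0.3917, -0.0978,  0.3401]), np.float64(0.0010580689494392758))
[ 0.4796 -0.1356] (array([ 0.4473, -0.1202,  0.1478]), np.float64(0.0002380095736352836))
```

Both views give the same block centre, (0.469, -0.1805), and a yaw of 15.4° to within 0.3 mm, which is consistent with a top at 0.037. Next I move over it and lower in steps.

Scaled: 0.045 m is 0.9, -0.028 m is -0.56.

>>> {"fn": "nudge_tcp", "kwargs": {
  "segments": [
    {"dx": 0.03,"dy": -0.56,"aperture": 0.5},
    {"dx": 0.03,"dy": -0.56,"aperture": 0.5},
    {"dx": 0.03,"dy": -0.56,"aperture": 0.5},
    {"dx": 0.032,"dy": -0.56,"aperture": 0.5},
    {"dz": 0.8,"aperture": 0.5},
    {"dz": 0.9,"aperture": 0.5},
    {"dz": 0.9,"aperture": 0.5},
    {"dz": 0.9,"aperture": 0.5},
    {"dz": 0.6,"aperture": 0.5},
    {"dz": 0.26,"aperture": 0.5},
    {"aperture": 0.5},
    {"aperture": 0.5},
    {"aperture": 0.5}
  ]
}}

```text
t: 20.95
eef_pos: [0.4739, -0.18, 0.0615]
tool_rot: [0.001, -0.135, 0.991, -0.0]
contact_force: [0.4, 0.5, -1.0]
gripper_width: 0.684
grasp_force: 27.2
```

Scaled: 0.002 m is 0.04.

>>> {"fn": "nudge_tcp", "kwargs": {
  "segments": [
    {"dz": 0.04,"aperture": 0.5},
    {"dz": 0.04,"aperture": 0.5},
    {"aperture": 0.5},
    {"aperture": 0.5}
  ]
}}

```text
t: 21.35
eef_pos: [0.4727, -0.1796, 0.056]
tool_rot: [0.0, -0.135, 0.991, 0.0]
contact_force: [-0.4, 0.2, 0.0]
gripper_width: 0.681
grasp_force: 27.2
```

Scaled: 0.001 m is 0.02.

>>> {"fn": "nudge_tcp", "kwargs": {
  "segments": [
    {"dz": 0.02,"aperture": 0.5},
    {"dz": 0.02,"aperture": 0.5},
    {"aperture": 0.5},
    {"aperture": 0.5}
  ]
}}

```text
t: 21.75
eef_pos: [0.4726, -0.1797, 0.0538]
tool_rot: [-0.0, -0.135, 0.991, 0.0]
contact_force: [1.3, 1.0, -0.7]
gripper_width: 0.68
grasp_force: 27.2
```

>>> {"fn": "nudge_tcp", "kwargs": {
  "segments": [
    {"dz": 0.02,"aperture": 0.5},
    {"aperture": 0.5},
    {"aperture": 0.5}
  ]
}}

```text
t: 22.05
eef_pos: [0.4727, -0.1797, 0.0534]
tool_rot: [0.0, -0.135, 0.991, 0.0]
contact_force: [-2.2, 1.1, 6.8]
gripper_width: 0.678
grasp_force: 28.3
```

Contact came at the expected height with 7 N. Releasing and lifting away.

Scaled: -0.05 m is -1, -0.04 m is -0.8.

>>> {"fn": "nudge_tcp", "kwargs": {
  "segments": [
    {"aperture": 0.75},
    {"aperture": 0.9},
    {"aperture": 1},
    {"aperture": 1},
    {"dz": -0.3,"aperture": 1},
    {"dz": -0.6,"aperture": 1},
    {"dz": -1,"aperture": 1},
    {"dz": -1,"aperture": 1},
    {"dz": -0.8,"aperture": 1},
    {"dx": 0.2,"dy": 0.6,"dz": -0.4,"aperture": 1},
    {"dy": 0.6,"aperture": 1},
    {"dy": 0.6,"aperture": 1},
    {"aperture": 1},
    {"aperture": 1},
    {"aperture": 1}
  ]
}}

```text
t: 23.55
eef_pos: [0.439, -0.0965, 0.258]
tool_rot: [0.0, -0.135, 0.991, -0.0]
contact_force: [-1.3, 0.0, 0.4]
gripper_width: 1.0
grasp_force: 0.0
```

Run:
```python
from h import *
o=bot.get_obs();w=vision.read_camera("wrist");t=vision.read_camera("top");s=vision.read_camera("scene");cw=cam("wrist",o)
p=pix(cw,[.469,-.1805,.037]).astype(int);print(p);x,y=np.clip(p-[65,55],0,None)
a=cv2.resize(w[y:y+110,x:x+130],(400,338),interpolation=2);cv2.circle(a,tuple(int(v) for v in (p-[x,y])*400/130),3,(0,0,255),-1)
O=np.zeros((600,800,3),np.uint8);O[:338,:400]=a;O[:338,400:]=cv2.resize(s[130:400,180:500],(400,338))
O[338:,:400]=cv2.resize(t[140:315,195:475],(400,262),interpolation=2)
q=pix(cam("scene"),[.469,-.1805,.05]).astype(int);O[338:,400:]=cv2.resize(s[q[1]-35:q[1]+35,q[0]-53:q[0]+53],(400,262),interpolation=2)
cv2.imwrite("pics/fin.png",O);cv2.imwrite("pics/w9.png",w);np.savez("w9",**{k:o[k] for k in("eef_pos","tool_rot")})
```

```text
[225 215]
```

View pics/fin.png

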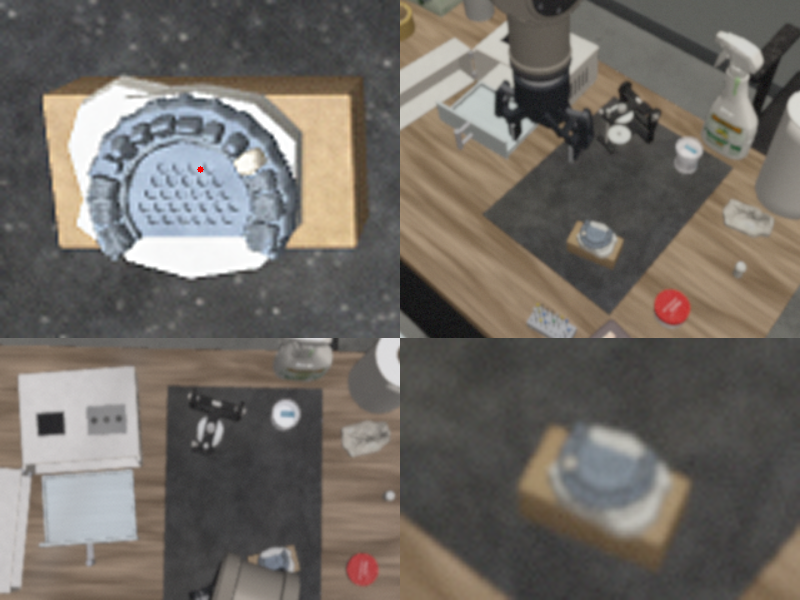

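The wrist crop shows the model flat and teeth up. Its base is centred within about 2 to 5 mm of the block's middle (red dot at (200,170)). The other tiles show the tray out, the door open and the bystanders in place.

```bash
python3 -c "
from station import bot, vision
print(bot.hand_in())"
```

```text
the job is handed in; nothing more can be done
None
```

The job is handed in, with no verdict returned: the door is open (about 1.7 rad), the tray is out about 127 mm, and the model is released teeth up on the block, about 2–5 mm off centre by my last picture.

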